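# Pack the bowl covers nested under the sprung clamp of their stand

### The arm

A 6-joint arm with a two-finger parallel gripper is mounted at the origin on a cart in front of the work surface, level with it; the furniture and walls round the work are solid. World frame = base frame: x ahead of the robot, y to its left, z up, the work surface at z = 0. Lengths are in m, angles in rad, forces in N, time in s.
With the tool pointing down it reaches from about 0.25 to 0.775 m from the base axis. Payload 4 kg.
Tool frame: the origin (TCP) lies at the centre of the arm's flange, where the gripper is bolted on; the fingertips stand 199 mm ahead of it and the grasp point (between the pads) lies 180 mm ahead of it (robot.tcp_to_tips is the z of the fingertips in the tool frame, in m); z points along the fingers, y is the line along which they close (so a half turn about z gives the same grasp; the last joint's range is limited). The gripper opens to 94 mm and grips with 3 to 60 N. Pads are 16 mm wide; open, the fingers measure 119 mm over their backs; the gripper's body (75 mm by 177 mm) begins 78 mm behind the grasp point.
Start: joints at [-1.206, 0.087, 1.371, -0, 1.684, -0.103], TCP at [0.248, -0.491, 0.405] pointing down, gripper open.
Joint ranges: [-3.1, 3.1], [-0.76, 2.03], [0.27, 2.55], [-1.08, 4.22], [0.17, 2.65], [-2.57, 2.57]. Speed limits (rad/s): [2.79, 2.79, 3.14, 3.14, 3.14, 3.14].

### API

Orientations are given as [roll, pitch, yaw] about the fixed x, y, z axes, in that order (R = Rz(yaw) Ry(pitch) Rx(roll)).
In Python, from bench import robot gives the robot as it stands.
- The arm moves only by the tool play_rows, never from a script. Its arguments are lists of equal length, an entry for each row: "translation": the shift along the tool's x, y, z scaled (see below), a list of three; "twist": the turn, a rotation vector about the tool's x, y, z scaled (see below), a list of three; "gripper": the opening, from -1 (shut) to 1 (fully open). A call has 1 to 8 rows; each row shifts and turns the commanded pose from where the row before left it, along the tool's axes as they then stand; what a row does not reach is not made up. The controller multiplies each number of a shift by 0.04 m and each number of a turn by 0.1 rad. A row lasts 1/10 s, in which the tool goes at most 50 mm and 8.59 degrees, less where a joint would pass 70% of its speed; a pose out of reach is approached as far as the arm can. A call with a number of a shift or a turn outside -1 to 1 is refused whole. A call with a gripper value outside its range is refused whole. The fingers move at their own pace and stop on an object; the grip force is fixed at half the most. Time passes only in rows, so rows that do not move let the fingers close. It gives the time, the measured TCP pose, the force, the opening and the grip force at its end, in the units of the state.
- robot.get_obs(): the state, without advancing time (a new reading comes with each control period).
- robot.snapshot(name): name is "side" or "top"; returns the picture (420x560x3 uint8, red, green, blue); there is no depth.
- robot.camera_model(name): a dict with "camera_matrix" (3x3 intrinsics, pixels), "rvec" (rotation vector, rad) and "tvec" (3), from world to camera coordinates, as OpenCV has them. Camera axes: x right, y down, z forward; pixel columns grow to the right and rows downward; lengths in m; the calibration is good to about 2 mm. A picture is of the moment at which its call begins. camera_model takes no time and is no camera call.
- robot.close_job(): hands the job in; it is judged then, once.
Trained networks look in the newest picture that a camera, given by its name, has taken for a name from the list of things; names that differ only in an ending like _2 or _b are one class to them, and where a whole thing is asked for, a point or a joint stands for the part that bears it (a point fixed in the world has none). Each returns a list of dicts, best first, with "score" (0 to 1); they miss things now and then, are a little off and sometimes report something else, mostly with a low value. They report only what shows in the picture. A call takes as long as a camera call.
- robot.recognise(name, camera): "centre" ([x, y, z] in m, in world coordinates, good to about 4 mm: the middle of the surface that is visible of it).
- robot.spot_point(name, camera): "centre" ([x, y, z] in m, in world coordinates, good to about 4 mm: a listed point, or the origin of a listed thing).
The state is a dict: "time": time; "joint_positions": joint angles; "qvel": joint speeds; "joint_torque": joint torques, N m; "tool_pos": TCP position; "ee_rot": TCP orientation; "wrist_force": force on the tool from outside, world axes, zero at the start; "wrist_torque": the same for the moment, N m; "width": finger opening in m; "finger_force": force on a finger pad.
Only numpy, scipy, OpenCV 4.12 (cv2) and the standard library are available. Lean on these libraries where they do the work, as an engineer would, in place of code of your own. Each camera call takes 0.05 s, during which the arm holds its last target. There are 200 camera calls.

### The job

Pack all the domed bowl covers away, nested upside down one inside the next in the middle of the stand, biggest at the bottom and the small yellow one on top. The yellow cover is clamped in the stand now: lift the sprung arm until it stays open by itself, take the yellow cover out and stand it well clear of the stand, load the others, put the yellow one back on top, and finally bring the arm down so that its rubber foot presses inside the yellow cover. Leave the honey jar, the mug and the spice jar where they are.

Things in the scene. Friction and masses are not known exactly. Their poses are not given: they have to be found in the camera images.
- stand_pad (a point): Middle of the top of the round black rubber pad (diameter 90) on the fixed stand, 14 mm above the worktop: the nest stands here. x axis: from pad to clamp hinge, y along the hinge, z up. Pale wooden base plate, x -80 to 170, y -75 to 75 mm, 12 high; two dark steel posts 30 x 14, 120 mm high, at x 138, y +-63.
- clamp_hinge (a point): Middle of the clamp's hinge line, fixed to the stand 138 mm along its x from the pad's middle and 105 mm above the worktop; axes as the stand's.
- clamp (a joint): Angle (rad) of the clamp arm, a steel bail of two rods 92 mm apart. 0: level, over the pad; grows as it is lifted; stop at 1.8, leaning away from the pad. Over-centre spring: below about 1.1 it pulls the arm down (3 to 5 N at the bar), beyond it pulls the arm open and holds it at the stop (3 N at the bar to pull back). About -0.06 on one cover, 0.23 on three, 0.36 on four.
- clamp_bar (a point): Middle of the arm's red round grip bar: diameter 14 mm, 70 mm long, parallel to the hinge, 208 mm from the hinge; it can be pinched from above at its middle at any angle of the arm. Axes turn with the arm (x points from the bar to the hinge at angle 0).
- clamp_foot (a point): Centre of the arm's black rubber ball foot (radius 16 mm), 138 mm out from the hinge along the arm and 47 mm below the line of the rods (at angle 0); pressing in a cover it lies 36 mm above that cover's origin.
- cover_a: White domed bowl cover, rim diameter 160 mm, lying hollow up on its flat wooden knob. Origin: centre of the knob's underside, z up. All covers: knob diameter 60, 14 high; inner floor 20, rim 50 mm above the origin; wall 8 mm thick, upright in its top 16 mm (6 mm narrower in radius below); 0.2 kg. Nested, its knob stands on the other's inner floor, 20 mm higher, rim 20 mm proud. May be absent.
- cover_b: Blue domed cover, rim diameter 142 mm, otherwise as cover_a. May be absent.
- cover_c: Terracotta (orange-brown) domed cover, rim diameter 124 mm, otherwise as cover_a. May be absent.
- cover_d: Yellow domed cover, the smallest, rim diameter 106 mm, otherwise as cover_a. Always there; at the start it stands in the stand under the clamp's foot.
- honey: Bystander: honey jar, 71 mm wide, 110 mm high; origin at the centre of its underside.
- mug: Bystander: white mug with handle, 82 x 112 x 94 mm; origin under its centre.
- spice_jar: Bystander: spice jar, diameter 44, height 100 mm; origin at the centre of its underside.

How it is judged:
By the outcome, as a careful person would: the job done as asked, in the order asked, and still so for the second after the job is handed in, with the robot touching nothing.
Of cover_a, cover_b, cover_c only 2 to 3 are there at a start; the rules pass over those that are not, and their reading is None.
At some moment in a run one of cover_a, cover_b, cover_c may be knocked a few centimetres aside while the robot is not near it.
It also fails if it takes over 210 s, if anything falls off the work surface, if the arm or the gripper's body presses on something with over 40 N, if the wrist force passes 120 N, or if a joint passes its speed limit or range.

## Working session

There is one attempt and no reset: what is moved stays moved. The work goes in short steps, Python scripts to look and compute and a tool call to move; the robot and the scene stay as the last step left them, time stands still between calls to the robot, and variables do not carry over. Pictures are saved under pics/ and viewed, at most 14 in all, crops included, and the job is handed in when it is done.

Besides the shell and the picture viewer there is one more tool, called as a command line: name --argument value ..., lists and objects as JSON in quotes. play_rows: Moves the arm, as the interface text tells. Its arguments: {"type":"object","properties":{"translation":{"type":"array","items":{"type":"array","items":{"type":"number","minimum":-1,"maximum":1}}},"twist":{"type":"array","items":{"type":"array","items":{"type":"number","minimum":-1,"maximum":1}}},"gripper":{"type":"array","items":{"type":"number"}}},"required":["translation","twist","gripper"]}

```bash
ls; mkdir -p pics
python3 - <<'E'
from bench import robot
import cv2,numpy as np
for c in("top","side"):
    im=robot.snapshot(c);cv2.imwrite(f"pics/{c}0.png",im[:,:,::-1])
    for n in["stand_pad","clamp_hinge","clamp_bar","clamp_foot","cover_a","cover_b","cover_c","cover_d","honey","mug","spice_jar"]:
        print(c,n,[(np.round(d["centre"],3).tolist(),round(d["score"],2)) for d in robot.spot_point(n,c)[:3]])
o=robot.get_obs();print(o["time"],o["tool_pos"],o["ee_rot"],o["width"])
E
```

```text
pics
top stand_pad [([0.51, -0.049, 0.016], 0.97)]
top clamp_hinge [([0.637, 0.003, 0.103], 0.94)]
top clamp_bar [([0.443, -0.082, 0.091], 0.74), ([0.638, 0.002, 0.103], 0.51)]
top clamp_foot [([0.512, -0.047, 0.049], 0.69)]
top cover_a [([0.615, 0.28, -0.003], 0.91), ([0.416, 0.326, -0.0], 0.67), ([0.509, -0.05, 0.012], 0.6)]
top cover_b [([0.615, 0.28, -0.003], 0.91), ([0.416, 0.326, -0.0], 0.67), ([0.509, -0.05, 0.012], 0.6)]
top cover_c [([0.615, 0.28, -0.003], 0.91), ([0.416, 0.326, -0.0], 0.67), ([0.509, -0.05, 0.012], 0.6)]
top cover_d [([0.615, 0.28, -0.003], 0.91), ([0.416, 0.326, -0.0], 0.67), ([0.509, -0.05, 0.012], 0.6)]
top honey [([0.679, -0.394, -0.001], 0.76), ([0.415, 0.326, 0.002], 0.58)]
top mug [([0.498, 0.477, -0.002], 0.68), ([0.51, -0.048, 0.048], 0.17)]
top spice_jar [([0.788, 0.116, 0.001], 0.67), ([0.618, 0.279, -0.002], 0.32)]
side stand_pad [([0.505, -0.05, 0.012], 0.65)]
side clamp_hinge [([0.612, 0.277, -0.003], 0.72), ([0.635, -0.0, 0.103], 0.57), ([0.509, -0.054, 0.014], 0.32)]
side clamp_bar [([0.446, -0.077, 0.091], 0.95), ([0.611, 0.278, -0.002], 0.44)]
side clamp_foot [([0.515, -0.056, 0.049], 0.9), ([0.68, -0.398, -0.004], 0.66)]
side cover_a [([0.505, -0.055, 0.017], 0.71), ([0.412, 0.324, 0.0], 0.69), ([0.606, 0.278, -0.001], 0.55)]
side cover_b [([0.505, -0.055, 0.017], 0.71), ([0.412, 0.324, 0.0], 0.69), ([0.606, 0.278, -0.001], 0.55)]
side cover_c [([0.505, -0.055, 0.017], 0.71), ([0.412, 0.324, 0.0], 0.69), ([0.606, 0.278, -0.001], 0.55)]
side cover_d [([0.505, -0.055, 0.017], 0.71), ([0.412, 0.324, 0.0], 0.69), ([0.606, 0.278, -0.001], 0.55)]
side honey [([0.681, -0.399, -0.001], 0.8)]
side mug [([0.493, 0.476, -0.003], 0.97)]
side spice_jar [([0.792, 0.114, 0.003], 0.91)]
1.2 [ 0.2480024  -0.49092152  0.40469151] [ 3.14151514e+00 -1.34391867e-05  4.67811418e-01] 0.09435468477874426
```

View pics/top0.png

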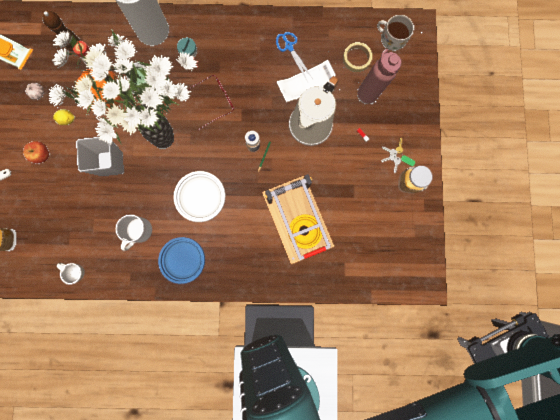

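View pics/side0.png

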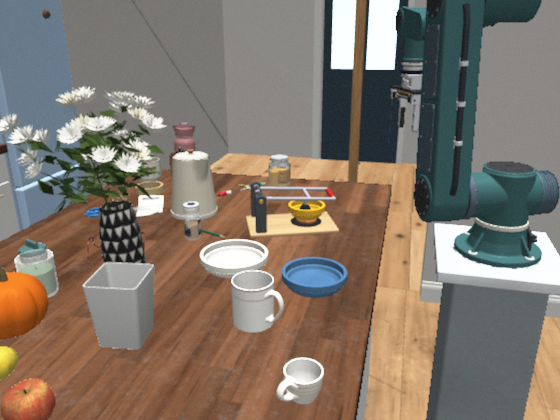

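The top view shows the white cover at (199,196), the blue at (181,260), and the yellow clamped in the stand at (305,231). There is no terracotta cover. The side view agrees. Next I turn the tool so its closing line lies along the stand's x (yaw 1.963).

play_rows --translation '[[0,0,0],[0,0,0],[0,0,0],[0,0,0],[0,0,0],[0,0,0],[0,0,0],[0,0,0]]' --twist '[[0,0,-1],[0,0,-1],[0,0,-1],[0,0,-1],[0,0,-1],[0,0,-1],[0,0,-1],[0,0,-1]]' --gripper '[-0.1,-0.1,-0.1,-0.1,-0.1,-0.1,-0.1,-0.1]'

```text
time: 2.0
tool_pos: [0.248, -0.4909, 0.4047]
ee_rot: [3.142, 0.0, 1.272]
wrist_force: [-0.2, 0.7, -0.0]
width: 0.0424
finger_force: 0.0
```

play_rows --translation '[[0,0,0],[0,0,0],[0,0,0],[0,0,0],[0,0,0],[0,0,0],[0,0,0],[0,0,0]]' --twist '[[0,0,-1],[0,0,-1],[0,0,-1],[0,0,-1],[0,0,-1],[0,0,-1],[0,0,-0.95],[0,0,0]]' --gripper '[-0.1,-0.1,-0.1,-0.1,-0.1,-0.1,-0.1,-0.1]'

```text
time: 2.8
tool_pos: [0.248, -0.4909, 0.4047]
ee_rot: [-3.142, 0.0, 1.963]
wrist_force: [0.5, 0.7, 0.5]
width: 0.0423
finger_force: 0.0
```

```bash
cat > h.py <<'E'
from bench import robot
import numpy as np
from scipy.spatial.transform import Rotation as R
A=0.392; U=np.array([np.cos(A),np.sin(A),0])
def st():
    o=robot.get_obs(); return o,np.array(o["tool_pos"]),R.from_euler("xyz",o["ee_rot"])
def go(*targets):
    """print tool-axis steps (units of 0.04 m) between successive TCP targets"""
    o,p,r=st(); print("t",round(o["time"],1),"p",p.round(4),"rpy",o["ee_rot"].round(3),"w",round(float(o["width"]),4),"F",np.round(o["wrist_force"],1),"q",np.round(o["joint_positions"],2))
    r=R.from_euler("xyz",[np.pi,0,A+np.pi/2]) 
    for t in targets:
        t=np.asarray(t,float); print(t.round(3),(r.inv().apply(t-p)/.04).round(2)); p=t
def grip(c,Rr,zrim,depth=.014):
    """TCP for rim pinch on near side; c = cover centre xy"""
    g=np.r_[c,0]-U*(Rr-.004); g[2]=zrim-depth+.199; return g
E
python3 -c "
from h import *
go([.4445,-.079,.40],[.4445,-.079,.2715])"
```

```text
t 2.8 p [ 0.248  -0.4909  0.4047] rpy [-3.142  0.     1.963] w 0.0423 F [0.5 0.7 0.5] q [-1.21  0.09  1.37 -0.    1.68 -1.6 ]
[ 0.444 -0.079  0.4  ] [7.64 8.47 0.12]
[ 0.444 -0.079  0.272] [-0.   -0.    3.21]
```

play_rows --translation '[[0.76,0.85,0],[0.76,0.85,0],[0.76,0.85,0],[0.76,0.85,0],[0.76,0.85,0],[0.76,0.85,0],[0.76,0.85,0],[0.76,0.85,0]]' --twist '[[0,0,0],[0,0,0],[0,0,0],[0,0,0],[0,0,0],[0,0,0],[0,0,0],[0,0,0]]' --gripper '[-0.1,-0.1,-0.1,-0.1,-0.1,-0.1,-0.1,-0.1]'

```text
time: 3.6
tool_pos: [0.4068, -0.1604, 0.405]
ee_rot: [3.141, 0.001, 1.96]
wrist_force: [0.1, -0.4, -0.9]
width: 0.0423
finger_force: 0.0
```

play_rows --translation '[[0.76,0.85,0],[0.76,0.85,0],[0,0,0],[0,0,0.8],[0,0,0.8],[0,0,0.8],[0,0,0],[0,0,0]]' --twist '[[0,0,0],[0,0,0],[0,0,0],[0,0,0],[0,0,0],[0,0,0],[0,0,0],[0,0,0]]' --gripper '[-0.1,-0.1,-0.1,-0.1,-0.1,-0.1,-0.1,-0.1]'

```text
time: 4.4
tool_pos: [0.4459, -0.0807, 0.309]
ee_rot: [-3.141, -0.0, 1.961]
wrist_force: [0.7, -0.6, 1.1]
width: 0.0423
finger_force: 0.0
```

Run:
```python
from h import *
import cv2
go([.4445,-.079,.2715])
a=robot.snapshot("side")[150:270,220:420];b=robot.snapshot("top")[170:290,240:440] 
cv2.imwrite("pics/1.png",np.hstack([cv2.resize(x,None,fx=2,fy=3) for x in(a,b)])[:,:,::-1])
for c in("top","side"): print(robot.spot_point("clamp_bar",c)[:2])
```

```text
t 4.4 p [ 0.4459 -0.0807  0.309 ] rpy [-3.141 -0.     1.961] w 0.0423 F [ 0.7 -0.6  1.1] q [-0.3  -0.09  1.74 -0.    1.49 -0.69]
[ 0.444 -0.079  0.272] [ 0.05 -0.02  0.94]
[{'centre': [0.6164, 0.2778, -0.0001], 'score': 0.22}]
[{'centre': [0.4446, -0.0794, 0.0894], 'score': 0.61}]
```

View pics/1.png

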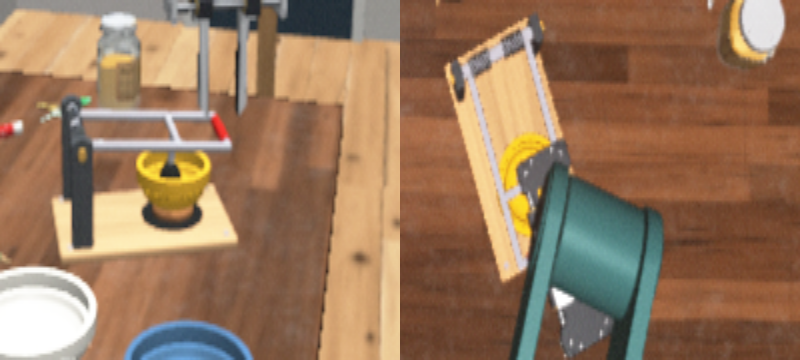

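In the side crop the fingers straddle the red bar at about (220,128). I go down and pinch it.

play_rows --translation '[[0,0,0.5],[0,0,0.45],[0,0,0],[0,0,0],[0,0,0],[0,0,0],[0,0,0]]' --twist '[[0,0,0],[0,0,0],[0,0,0],[0,0,0],[0,0,0],[0,0,0],[0,0,0]]' --gripper '[-0.1,-0.1,-0.1,-1,-1,-1,-1]'

```text
time: 5.3
tool_pos: [0.4466, -0.0801, 0.2717]
ee_rot: [3.139, 0.001, 1.963]
wrist_force: [8.5, 3.7, -1.4]
width: 0.0136
finger_force: 5.3
```

play_rows --translation '[[0,0.01,-0.4],[0,0.01,-0.4],[0,0.07,-0.4],[0,0.07,-0.4],[0,0.13,-0.38],[0,0.13,-0.38],[0,0.19,-0.36],[0,0.19,-0.36]]' --twist '[[0,0,0],[0,0,0],[0,0,0],[0,0,0],[0,0,0],[0,0,0],[0,0,0],[0,0,0]]' --gripper '[-1,-1,-1,-1,-1,-1,-1,-1]'

```text
time: 6.1
tool_pos: [0.4745, -0.0686, 0.3932]
ee_rot: [-3.133, -0.0, 1.961]
wrist_force: [-5.0, -3.4, -2.1]
width: 0.013
finger_force: 30.0
```

Run:
```python
from h import *
th=0.56; H=np.array([.636,.002,.105])
for th in(.56,1.4,1.78): go(H-.208*np.cos(th)*U+[0,0,.208*np.sin(th)+.18])
```

```text
t 6.1 p [ 0.4745 -0.0686  0.3932] rpy [-3.133 -0.     1.961] w 0.013 F [-5.  -3.4 -2.1] q [-0.26 -0.07  1.55 -0.    1.67 -0.65]
[ 0.473 -0.065  0.395] [ 0.09 -0.   -0.06]
t 6.1 p [ 0.4745 -0.0686  0.3932] rpy [-3.133 -0.     1.961] w 0.013 F [-5.  -3.4 -2.1] q [-0.26 -0.07  1.55 -0.    1.67 -0.65]
[ 0.603 -0.012  0.49 ] [ 0.09  3.52 -2.42]
t 6.1 p [ 0.4745 -0.0686  0.3932] rpy [-3.133 -0.     1.961] w 0.013 F [-5.  -3.4 -2.1] q [-0.26 -0.07  1.55 -0.    1.67 -0.65]
[0.676 0.019 0.488] [ 0.09  5.49 -2.38]
```

play_rows --translation '[[0,0.24,-0.33],[0,0.24,-0.32],[0,0.29,-0.29],[0,0.29,-0.28],[0,0.33,-0.24],[0,0.33,-0.23],[0,0.36,-0.19],[0,0.36,-0.17]]' --twist '[[0,0,0],[0,0,0],[0,0,0],[0,0,0],[0,0,0],[0,0,0],[0,0,0],[0,0,0]]' --gripper '[-1,-1,-1,-1,-1,-1,-1,-1]'

```text
time: 6.9
tool_pos: [0.5645, -0.0304, 0.48]
ee_rot: [-3.142, 0.002, 1.962]
wrist_force: [-5.0, 0.3, 9.0]
width: 0.0135
finger_force: 30.0
```

play_rows --translation '[[0,0.38,-0.13],[0,0.38,-0.11],[0,0.4,-0.07],[0,0.4,-0.06],[0,0.4,0],[0,0.4,0],[0,0,0]]' --twist '[[0,0,0],[0,0,0],[0,0,0],[0,0,0],[0,0,0],[0,0,0],[0,0,0]]' --gripper '[-1,-1,-1,-1,-1,-1,-1]'

```text
time: 7.6
tool_pos: [0.6546, 0.0072, 0.4917]
ee_rot: [3.136, -0.0, 1.966]
wrist_force: [2.4, 3.1, 3.6]
width: 0.0132
finger_force: 30.0
```

Run:
```python
from h import *
H=np.array([.636,.002,.105])
for th in(1.645,1.75): go(H-.208*np.cos(th)*U+[0,0,.208*np.sin(th)+.18])
```

```text
t 7.6 p [0.6546 0.0072 0.4917] rpy [ 3.136 -0.     1.966] w 0.0132 F [2.4 3.1 3.6] q [-0.08  0.33  0.91  0.    1.89 -0.47]
[0.65  0.008 0.492] [ 0.06 -0.09 -0.02]
t 7.6 p [0.6546 0.0072 0.4917] rpy [ 3.136 -0.     1.966] w 0.0132 F [2.4 3.1 3.6] q [-0.08  0.33  0.91  0.    1.89 -0.47]
[0.67  0.016 0.49 ] [0.06 0.45 0.05]
```

play_rows --translation '[[0,0.25,0],[0,0.2,0.02],[0,0,0],[0,0,0],[0,0,0],[0,0,-0.6],[0,0,-0.8],[0,0,0]]' --twist '[[0,0,0],[0,0,0],[0,0,0],[0,0,0],[0,0,0],[0,0,0],[0,0,0],[0,0,0]]' --gripper '[-1,-1,-0.1,-0.1,-0.1,-0.1,-0.1,-0.1]'

```text
time: 8.4
tool_pos: [0.6682, 0.0115, 0.5519]
ee_rot: [3.134, 0.005, 1.961]
wrist_force: [-0.6, 0.4, 0.4]
width: 0.0423
finger_force: 0.0
```

play_rows --translation '[[0,-0.8,0],[0,-1,0],[0,-1,0],[0,-1,0],[0,-1,0],[0,-1,0],[0,-1,0],[0,0,0]]' --twist '[[0,0,0],[0,0,0],[0,0,0],[0,0,0],[0,0,0],[0,0,0],[0,0,0],[0,0,0]]' --gripper '[-0.4,-0.4,-0.4,-0.4,-0.4,-0.4,-0.4,-0.4]'

```text
time: 9.2
tool_pos: [0.4143, -0.0925, 0.5466]
ee_rot: [-3.141, 0.002, 1.958]
wrist_force: [0.9, -0.3, 0.4]
width: 0.0281
finger_force: 0.0
```

Run:
```python
from h import *
import cv2
a=robot.snapshot("side");b=robot.snapshot("top")
cv2.imwrite("pics/2.png",cv2.resize(np.hstack([a,b]),(800,300))[:,:,::-1])
for n in("cover_d","clamp_bar","stand_pad"):
  for c in("top","side"): print(n,[(np.round(d["centre"],3),round(d["score"],2)) for d in robot.spot_point(n,c)[:3]])
g=grip([.508,-.051],.053,.064); go(g+[0,0,.15],g)
```

```text
cover_d [(array([ 0.512, -0.053,  0.014]), 0.98), (array([ 0.612,  0.28 , -0.004]), 0.81), (array([0.414, 0.327, 0.002]), 0.76)]
cover_d [(array([ 0.608,  0.279, -0.001]), 0.92), (array([ 0.51 , -0.055,  0.014]), 0.7), (array([0.412, 0.326, 0.004]), 0.63)]
clamp_bar [(array([0.679, 0.021, 0.308]), 0.69)]
clamp_bar [(array([0.682, 0.021, 0.302]), 0.8)]
stand_pad [(array([ 0.505, -0.048,  0.016]), 0.82)]
stand_pad [(array([ 0.508, -0.05 ,  0.013]), 0.63)]
t 9.6 p [ 0.4193 -0.0914  0.5452] rpy [-3.140e+00 -1.000e-03  1.964e+00] w 0.0284 F [ 0.8 -0.4  0.7] q [-0.35 -0.17  1.34 -0.    1.97 -0.74]
[ 0.463 -0.07   0.399] [0.09 1.21 3.66]
[ 0.463 -0.07   0.249] [-0.   -0.    3.75]
```

View pics/2.png

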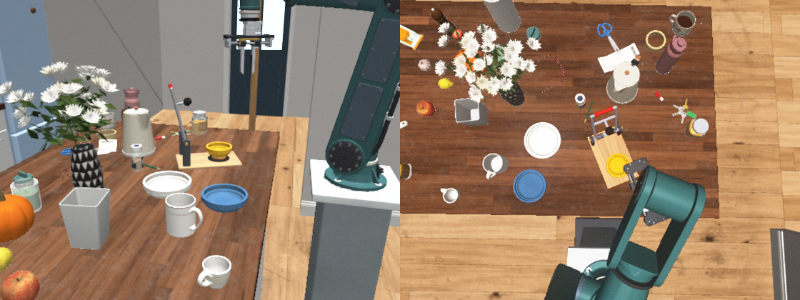

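The arm stays open at its stop, with the bar at z of about 0.305. Now the rim pinch on the yellow cover.

play_rows --translation '[[0.03,0.42,0.6],[0.03,0.42,1],[0.03,0.4,1],[0,0,1],[0,0,1],[0,0,1],[0,0,1],[0,0,0]]' --twist '[[0,0,0],[0,0,0],[0,0,0],[0,0,0],[0,0,0],[0,0,0],[0,0,0],[0,0,0]]' --gripper '[-0.4,-0.4,-0.4,-0.4,-0.4,-0.4,-0.4,-0.4]'

```text
time: 10.4
tool_pos: [0.4609, -0.0683, 0.2752]
ee_rot: [-3.13, -0.009, 1.964]
wrist_force: [0.2, -0.8, -0.9]
width: 0.0284
finger_force: 0.0
```

Run:
```python
from h import *
import cv2
a=robot.snapshot("side")[170:270,220:420]
cv2.imwrite("pics/3.png",cv2.resize(a,None,fx=4,fy=4)[:,:,::-1])
g=grip([.5095,-.052],.053,.064); go(g)
```

```text
t 10.4 p [ 0.4622 -0.0687  0.279 ] rpy [-3.136 -0.005  1.964] w 0.0283 F [-0.3 -1.1  0.1] q [-0.27 -0.03  1.75 -0.    1.44 -0.66]
[ 0.464 -0.071  0.249] [-0.07  0.03  0.75]
```

View pics/3.png

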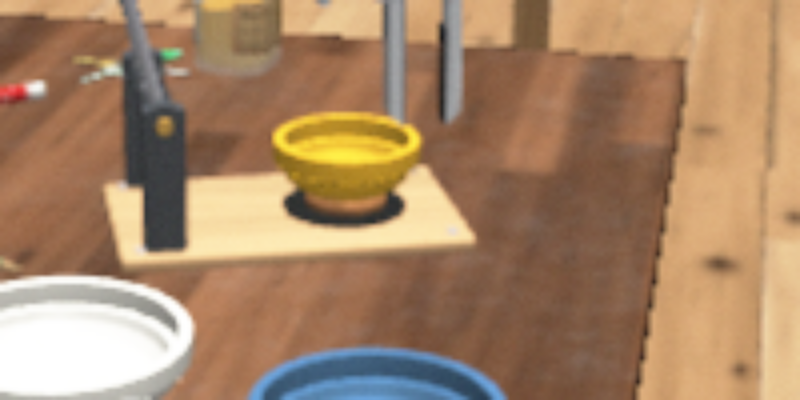

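The fingers at (395,118) and (450,118) straddle the near rim at about (420,150), so I descend, close and lift.

play_rows --translation '[[0,0,0.35],[0,0,0.4],[0,0,0],[0,0,0],[0,0,0],[0,0,0],[0,0,0]]' --twist '[[0,0,0],[0,0,0],[0,0,0],[0,0,0],[0,0,0],[0,0,0],[0,0,0]]' --gripper '[-0.4,-0.4,-0.4,-1,-1,-1,-1]'

```text
time: 11.15
tool_pos: [0.4632, -0.0694, 0.2533]
ee_rot: [3.14, 0.002, 1.963]
wrist_force: [-1.2, -0.8, 3.9]
width: 0.0074
finger_force: 28.7
```

play_rows --translation '[[0,0,-0.3],[0,0,-0.5],[0,0,-0.6],[0,0,-0.6],[0,0,-0.5],[0,0,0]]' --twist '[[0,0,0],[0,0,0],[0,0,0],[0,0,0],[0,0,0],[0,0,0]]' --gripper '[-1,-1,-1,-1,-1,-1]'

```text
time: 11.75
tool_pos: [0.4634, -0.0694, 0.3555]
ee_rot: [3.136, 0.004, 1.963]
wrist_force: [0.5, 0.8, -1.3]
width: 0.008
finger_force: 28.7
```

Run:
```python
from h import *
import cv2
a=robot.snapshot("side")[120:270,220:420]
cv2.imwrite("pics/4.png",cv2.resize(a,None,fx=4,fy=4)[:,:,::-1])
for c in("top","side"): print([(np.round(d["centre"],3),round(d["score"],2)) for d in robot.spot_point("cover_d",c)[:4]])
g=grip([.42,-.33],.053,.05); go(g+[0,0,.09],g+[0,0,.003])
```

```text
[(array([ 0.512, -0.053,  0.014]), 0.98), (array([ 0.612,  0.28 , -0.004]), 0.81), (array([0.414, 0.327, 0.002]), 0.76)]
[(array([ 0.412,  0.325, -0.   ]), 0.61), (array([ 0.512, -0.055,  0.119]), 0.59), (array([0.612, 0.28 , 0.001]), 0.55)]
t 11.9 p [ 0.4625 -0.0692  0.3507] rpy [-3.140e+00 -1.000e-03  1.963e+00] w 0.0077 F [ 0.3  0.5 -3. ] q [-0.27 -0.08  1.65 -0.    1.58 -0.66]
[ 0.375 -0.349  0.325] [-5.62 -4.7   0.64]
[ 0.375 -0.349  0.238] [-0.   -0.    2.17]
```

View pics/4.png

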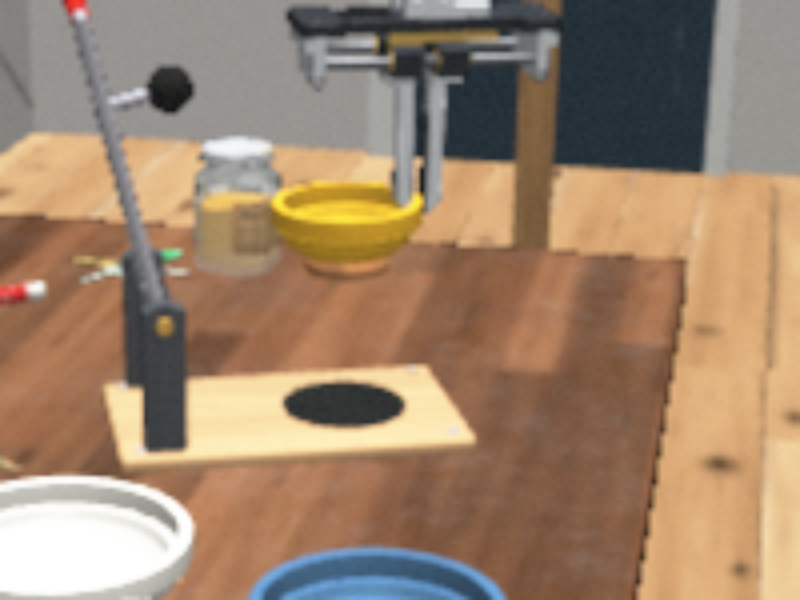

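The yellow cover hangs level in the pinch at (345,225), and the pad is empty. I set it down at about (0.42,-0.33).

play_rows --translation '[[-0.4,-0.3,0],[-0.8,-0.65,0.05],[-0.8,-0.7,0.1],[-0.8,-0.7,0.1],[-0.8,-0.7,0.1],[-0.8,-0.65,0.1],[-0.8,-0.65,0.1],[-0.4,-0.35,0.1]]' --twist '[[0,0,0],[0,0,0],[0,0,0],[0,0,0],[0,0,0],[0,0,0],[0,0,0],[0,0,0]]' --gripper '[-1,-1,-1,-1,-1,-1,-1,-1]'

```text
time: 12.7
tool_pos: [0.3731, -0.3505, 0.3235]
ee_rot: [-3.139, -0.003, 1.96]
wrist_force: [0.7, 0.6, -1.4]
width: 0.0075
finger_force: 30.1
```

play_rows --translation '[[0,0,0],[0,0,0.5],[0,0,0.6],[0,0,0.5],[0,0,0.3],[0,0,0.15],[0,0,0],[0,0,0]]' --twist '[[0,0,0],[0,0,0],[0,0,0],[0,0,0],[0,0,0],[0,0,0],[0,0,0],[0,0,0]]' --gripper '[-1,-1,-1,-1,-1,-1,-1,-1]'

```text
time: 13.5
tool_pos: [0.375, -0.3482, 0.2447]
ee_rot: [3.141, 0.001, 1.963]
wrist_force: [0.3, 0.3, -1.3]
width: 0.0075
finger_force: 30.1
```

Run:
```python
from h import *
go([.375,-.349,.239])
```

```text
t 13.5 p [ 0.375  -0.3482  0.2447] rpy [3.141e+00 1.000e-03 1.963e+00] w 0.0075 F [ 0.3  0.3 -1.3] q [-0.86  0.09  1.69  0.    1.36 -1.25]
[ 0.375 -0.349  0.239] [-0.02 -0.01  0.14]
```

play_rows --translation '[[0,0,0.12],[0,0,0.06],[0,0,0]]' --twist '[[0,0,0],[0,0,0],[0,0,0]]' --gripper '[-1,-1,-1]'

```text
time: 13.8
tool_pos: [0.3749, -0.3488, 0.2392]
ee_rot: [3.141, 0.004, 1.963]
wrist_force: [-2.8, 1.3, 5.6]
width: 0.0076
finger_force: 30.0
```

play_rows --translation '[[0,0,0],[0,0,0],[0,0,0],[0,0,-0.4],[0,0,-1],[0,0,-1],[0,0,-1],[0,0,0]]' --twist '[[0,0,0],[0,0,0],[0,0,0],[0,0,0],[0,0,0],[0,0,0],[0,0,0],[0,0,0]]' --gripper '[-0.4,-0.4,-0.4,-0.4,-0.4,-0.4,-0.4,-0.4]'

```text
time: 14.6
tool_pos: [0.3754, -0.3488, 0.3798]
ee_rot: [3.137, 0.012, 1.963]
wrist_force: [0.3, 0.2, 0.8]
width: 0.0281
finger_force: 0.0
```

Run:
```python
from h import *
robot.snapshot("top");robot.snapshot("side")
for c in("top","side"): print([(np.round(d["centre"],3),round(d["score"],2)) for d in robot.spot_point("cover_d",c)[:4]])
g=grip([.611,.279],.08,.05); go(g+[0,0,.12],g)
```

```text
[(array([ 0.616,  0.28 , -0.003]), 0.8), (array([ 0.42 , -0.334, -0.001]), 0.78), (array([ 0.5  ,  0.48 , -0.005]), 0.62), (array([ 0.622, -0.   ,  0.248]), 0.21)]
[(array([0.412, 0.324, 0.   ]), 0.97), (array([ 0.61 ,  0.28 , -0.001]), 0.93), (array([ 0.42 , -0.335,  0.002]), 0.85)]
t 14.8 p [ 0.3745 -0.3479  0.3709] rpy [-3.141e+00 -3.000e-03  1.963e+00] w 0.0282 F [-0.3  0.4 -0.7] q [-0.86  0.01  1.52 -0.    1.62 -1.25]
[0.541 0.25  0.355] [12.22  9.55  0.4 ]
[0.541 0.25  0.235] [-0. -0.  3.]
```

play_rows --translation '[[0.42,0.32,0],[0.8,0.63,0],[0.8,0.63,0],[0.8,0.63,0],[0.8,0.63,0],[0.8,0.63,0],[0.8,0.63,0],[0.8,0.63,0]]' --twist '[[0,0,0],[0,0,0],[0,0,0],[0,0,0],[0,0,0],[0,0,0],[0,0,0],[0,0,0]]' --gripper '[-0.4,-0.4,-0.4,-0.4,-0.4,-0.4,-0.4,-0.4]'

```text
time: 15.6
tool_pos: [0.4573, -0.0516, 0.3703]
ee_rot: [-3.138, -0.002, 1.963]
wrist_force: [0.6, 0.2, 0.4]
width: 0.0281
finger_force: 0.0
```

play_rows --translation '[[0.8,0.63,0],[0.8,0.63,0],[0.8,0.63,0],[0.8,0.63,0],[0.8,0.63,0],[0.8,0.63,0],[0.8,0.63,0.4],[0.6,0.4,0]]' --twist '[[0,0,0],[0,0,0],[0,0,0],[0,0,0],[0,0,0],[0,0,0],[0,0,0],[0,0,0]]' --gripper '[-0.4,-0.4,-0.4,-0.4,-0.4,-0.4,-0.4,-0.4]'

```text
time: 16.4
tool_pos: [0.5402, 0.2516, 0.3513]
ee_rot: [-3.133, -0.001, 1.964]
wrist_force: [0.1, -0.7, -0.1]
width: 0.028
finger_force: 0.0
```

Run:
```python
from h import *
robot.snapshot("top");robot.snapshot("side")
for c in("top","side"): print([(np.round(d["centre"],3),round(d["score"],2)) for d in robot.spot_point("cover_a",c)[:4]])
g=grip([.613,.28],.08,.05); go(g+[0,0,.12],g)
```

```text
[(array([ 0.426, -0.336,  0.   ]), 0.95), (array([ 0.618,  0.28 , -0.001]), 0.76), (array([0.414, 0.327, 0.001]), 0.67)]
[(array([ 0.422, -0.335,  0.002]), 0.96), (array([ 0.612,  0.279, -0.001]), 0.89), (array([0.413, 0.326, 0.   ]), 0.85)]
t 16.6 p [0.5403 0.2496 0.3542] rpy [-3.137  0.     1.964] w 0.028 F [ 0.5 -0.6 -0.7] q [ 0.34  0.2   1.34 -0.    1.6  -0.06]
[0.543 0.251 0.355] [ 0.01  0.07 -0.02]
[0.543 0.251 0.235] [-0. -0.  3.]
```

play_rows --translation '[[0,0.07,0.6],[0,0,0.8],[0,0,0.7],[0,0,0.5],[0,0,0.38],[0,0,0],[0,0,0]]' --twist '[[0,0,0],[0,0,0],[0,0,0],[0,0,0],[0,0,0],[0,0,0],[0,0,0]]' --gripper '[-0.4,-0.4,-0.4,-0.4,-0.4,-0.4,-0.4]'

```text
time: 17.3
tool_pos: [0.5434, 0.2499, 0.238]
ee_rot: [3.141, 0.0, 1.962]
wrist_force: [0.4, 0.1, 0.6]
width: 0.0287
finger_force: 0.0
```

play_rows --translation '[[0,0,0],[0,0,0],[0,0,0],[0,0,0],[0,0,-0.4],[0,0,-0.8],[0,0,-0.8],[0,0,-0.8]]' --twist '[[0,0,0],[0,0,0],[0,0,0],[0,0,0],[0,0,0],[0,0,0],[0,0,0],[0,0,0]]' --gripper '[-1,-1,-1,-1,-1,-1,-1,-1]'

```text
time: 18.1
tool_pos: [0.5428, 0.2504, 0.3496]
ee_rot: [-3.139, 0.0, 1.963]
wrist_force: [1.2, -0.1, -2.5]
width: 0.0061
finger_force: 30.1
```

play_rows --translation '[[0,0,-0.2],[0,0,0]]' --twist '[[0,0,0],[0,0,0]]' --gripper '[-1,-1]'

```text
time: 18.3
tool_pos: [0.5432, 0.2506, 0.3585]
ee_rot: [3.139, 0.0, 1.963]
wrist_force: [-0.1, 0.4, -1.9]
width: 0.0063
finger_force: 30.1
```

Run:
```python
from h import *
import cv2
a=robot.snapshot("side")[120:300,180:420];robot.snapshot("top")
cv2.imwrite("pics/5.png",cv2.resize(a,None,fx=3,fy=3)[:,:,::-1])
for c in("top","side"): print([(np.round(d["centre"],3),round(d["score"],2)) for d in robot.spot_point("cover_a",c)[:4]])
go(np.r_[.508,-.051,.34]-U*.076)
```

```text
[(array([0.616, 0.275, 0.111]), 0.88), (array([ 0.424, -0.334, -0.001]), 0.75), (array([0.678, 0.02 , 0.309]), 0.75), (array([0.417, 0.325, 0.002]), 0.64)]
[(array([0.608, 0.275, 0.118]), 0.88), (array([0.414, 0.326, 0.002]), 0.67), (array([ 0.424, -0.335,  0.001]), 0.61)]
t 18.5 p [0.5428 0.2503 0.3544] rpy [-3.136 -0.     1.963] w 0.0064 F [-0.9  0.7 -1.8] q [ 0.34  0.21  1.33 -0.    1.61 -0.05]
[ 0.438 -0.08   0.34 ] [-6.63 -5.58  0.36]
```

View pics/5.png

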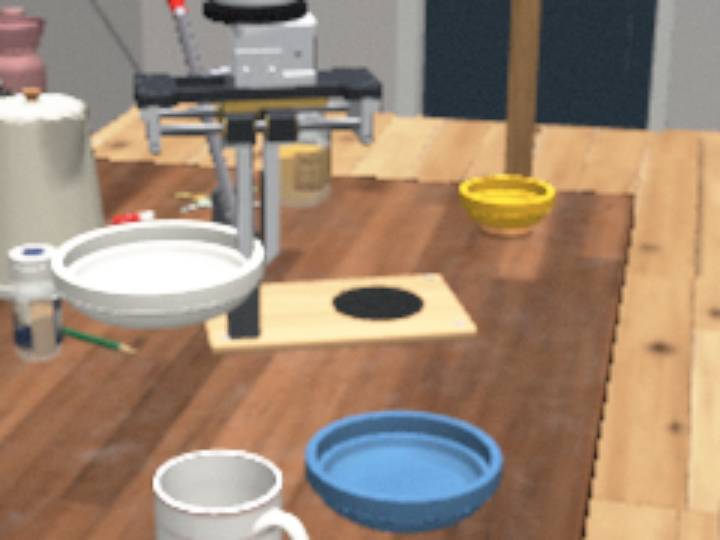

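The white cover is held level at (158,275) in the crop. To stay clear of the post I move back along tool y first, then sideways.

play_rows --translation '[[0,-0.4,0],[0,-0.8,0],[0,-0.8,0],[0,-0.8,0],[0,-0.8,0],[0,-0.8,0],[0,-0.8,0],[0,-0.38,0]]' --twist '[[0,0,0],[0,0,0],[0,0,0],[0,0,0],[0,0,0],[0,0,0],[0,0,0],[0,0,0]]' --gripper '[-1,-1,-1,-1,-1,-1,-1,-1]'

```text
time: 19.3
tool_pos: [0.3346, 0.1644, 0.3556]
ee_rot: [-3.138, -0.0, 1.963]
wrist_force: [-0.3, -0.2, -2.0]
width: 0.0061
finger_force: 30.1
```

play_rows --translation '[[-0.5,0,0],[-0.9,0,0],[-0.9,0,0],[-0.9,0,0],[-0.9,0,0],[-0.9,0,0],[-0.9,0,0],[-0.7,0,0.3]]' --twist '[[0,0,0],[0,0,0],[0,0,0],[0,0,0],[0,0,0],[0,0,0],[0,0,0],[0,0,0]]' --gripper '[-1,-1,-1,-1,-1,-1,-1,-1]'

```text
time: 20.1
tool_pos: [0.4383, -0.0808, 0.3453]
ee_rot: [3.141, 0.001, 1.961]
wrist_force: [-0.1, -0.5, -2.9]
width: 0.0065
finger_force: 30.1
```

play_rows --translation '[[0,0,0.3],[0,0,0.3],[0,0,0],[0,0,0]]' --twist '[[0,0,0],[0,0,0],[0,0,0],[0,0,0]]' --gripper '[-1,-1,-1,-1]'

```text
time: 20.5
tool_pos: [0.4373, -0.0778, 0.3207]
ee_rot: [-3.14, -0.001, 1.964]
wrist_force: [-0.1, 0.5, -3.2]
width: 0.0063
finger_force: 30.1
```

Run:
```python
from h import *
import cv2
robot.snapshot("side");robot.snapshot("top")
for n in("cover_a","stand_pad"):
  for c in("top","side"): print(n,[(np.round(d["centre"],3),round(d["score"],2)) for d in robot.spot_point(n,c)[:4]])
go(np.r_[.508,-.051,.255]-U*.0755)
```

```text
cover_a [(array([ 0.421, -0.332,  0.001]), 0.71), (array([ 0.513, -0.048,  0.079]), 0.58), (array([ 0.416,  0.326, -0.   ]), 0.56)]
cover_a [(array([ 0.413,  0.324, -0.   ]), 0.64), (array([ 0.501, -0.054,  0.082]), 0.59), (array([ 0.42 , -0.331,  0.002]), 0.59), (array([0.493, 0.477, 0.001]), 0.32)]
stand_pad []
stand_pad [(array([ 0.507, -0.046,  0.015]), 0.69), (array([0.79 , 0.117, 0.003]), 0.58)]
t 20.8 p [ 0.4378 -0.0784  0.3222] rpy [3.140e+00 1.000e-03 1.964e+00] w 0.0064 F [ 0.5  0.4 -2.3] q [-0.3  -0.12  1.74 -0.    1.52 -0.7 ]
[ 0.438 -0.08   0.255] [-0.04 -0.    1.68]
```

play_rows --translation '[[0,0,0.4],[0,0,0.5],[0,0,0.4],[0,0,0.25],[0,0,0.12],[0,0,0],[0,0,0]]' --twist '[[0,0,0],[0,0,0],[0,0,0],[0,0,0],[0,0,0],[0,0,0],[0,0,0]]' --gripper '[-1,-1,-1,-1,-1,-1,-1]'

```text
time: 21.5
tool_pos: [0.4381, -0.0789, 0.2555]
ee_rot: [3.14, 0.001, 1.963]
wrist_force: [0.6, 0.6, -1.2]
width: 0.0061
finger_force: 30.1
```

play_rows --translation '[[0,0,0.07],[0,0,0],[0,0,0]]' --twist '[[0,0,0],[0,0,0],[0,0,0]]' --gripper '[-1,-1,-1]'

```text
time: 21.8
tool_pos: [0.4381, -0.0789, 0.2527]
ee_rot: [3.14, 0.001, 1.963]
wrist_force: [0.6, -0.6, 1.1]
width: 0.006
finger_force: 30.0
```

play_rows --translation '[[0,0,0.06],[0,0,0],[0,0,0],[0,0,0],[0,0,0],[0,0,-0.4],[0,0,-1],[0,0,-1]]' --twist '[[0,0,0],[0,0,0],[0,0,0],[0,0,0],[0,0,0],[0,0,0],[0,0,0],[0,0,0]]' --gripper '[-1,-1,-0.4,-0.4,-0.4,-0.4,-0.4,-0.4]'

```text
time: 22.6
tool_pos: [0.4374, -0.0786, 0.3452]
ee_rot: [-3.139, -0.002, 1.963]
wrist_force: [1.1, -0.8, 0.4]
width: 0.0283
finger_force: 0.0
```

play_rows --translation '[[0,-1,-0.2],[0,-0.6,0],[0,0,0]]' --twist '[[0,0,0],[0,0,0],[0,0,0]]' --gripper '[-0.4,-0.4,-0.4]'

```text
time: 22.9
tool_pos: [0.3772, -0.1036, 0.3539]
ee_rot: [3.141, 0.001, 1.961]
wrist_force: [-0.0, 0.7, -0.0]
width: 0.0281
finger_force: 0.0
```

Run:
```python
from h import *
import cv2
a=robot.snapshot("side")[150:300,200:400];b=robot.snapshot("top")[160:310,240:440]
cv2.imwrite("pics/6.png",np.hstack([cv2.resize(x,None,fx=2,fy=2) for x in(a,b)])[:,:,::-1])
for c in("top","side"): print([(np.round(d["centre"],3),round(d["score"],2)) for d in robot.spot_point("cover_a",c)[:5]])
g=grip([.414,.326],.071,.05); go(g+[0,0,.12],g)
```

```text
[(array([0.414, 0.33 , 0.001]), 0.83), (array([ 0.422, -0.331,  0.002]), 0.65), (array([ 0.512, -0.05 ,  0.012]), 0.57)]
[(array([ 0.421, -0.332, -0.   ]), 0.83), (array([ 0.502, -0.052,  0.012]), 0.6), (array([0.412, 0.324, 0.001]), 0.56)]
t 23.1 p [ 0.3791 -0.103   0.353 ] rpy [-3.142e+00 -1.000e-03  1.963e+00] w 0.0281 F [ 0.  -0.7  0.3] q [-0.41 -0.26  1.79  0.    1.61 -0.8 ]
[0.352 0.3   0.355] [ 9.58  3.23 -0.05]
[0.352 0.3   0.235] [-0. -0.  3.]
```

View pics/6.png

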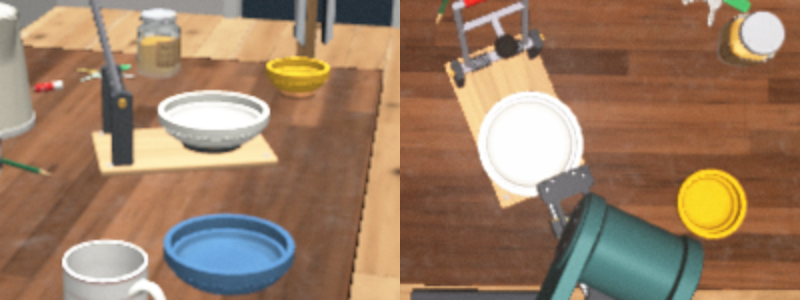

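The white cover sits upright on the pad, and blue is where it was. Next, blue.

play_rows --translation '[[0.48,0.16,0],[0.96,0.32,0],[0.96,0.32,0],[0.96,0.32,0],[0.96,0.32,0],[0.96,0.32,0],[0.96,0.32,0],[0.96,0.32,0]]' --twist '[[0,0,0],[0,0,0],[0,0,0],[0,0,0],[0,0,0],[0,0,0],[0,0,0],[0,0,0]]' --gripper '[-0.4,-0.4,-0.4,-0.4,-0.4,-0.4,-0.4,-0.4]'

```text
time: 23.9
tool_pos: [0.3571, 0.2022, 0.3529]
ee_rot: [-3.141, -0.0, 1.964]
wrist_force: [0.4, -0.1, -0.4]
width: 0.028
finger_force: 0.0
```

play_rows --translation '[[0.96,0.33,0],[0.96,0.33,0],[0.46,0.17,0],[0,0,0],[0,0,0]]' --twist '[[0,0,0],[0,0,0],[0,0,0],[0,0,0],[0,0,0]]' --gripper '[-0.4,-0.4,-0.4,-0.4,-0.4]'

```text
time: 24.4
tool_pos: [0.3516, 0.3008, 0.3526]
ee_rot: [-3.14, 0.001, 1.965]
wrist_force: [-0.8, 0.2, -0.0]
width: 0.0281
finger_force: 0.0
```

Run:
```python
from h import *
robot.snapshot("side");robot.snapshot("top")
for c in("top","side"): print([(np.round(d["centre"],3),round(d["score"],2)) for d in robot.spot_point("cover_b",c)[:5]])
g=grip([.414,.326],.071,.05); go(g+[0,0,.12],g)
```

```text
[(array([ 0.425, -0.331,  0.001]), 0.75), (array([0.412, 0.328, 0.002]), 0.73), (array([ 0.509, -0.051,  0.013]), 0.68)]
[(array([0.412, 0.325, 0.   ]), 0.78), (array([ 0.421, -0.332, -0.   ]), 0.77), (array([ 0.504, -0.056,  0.012]), 0.55)]
t 24.6 p [0.3518 0.2994 0.3534] rpy [-3.142  0.     1.961] w 0.0283 F [ 0.8 -0.  -0.3] q [ 0.58 -0.09  1.65 -0.    1.58  0.19]
[0.352 0.3   0.355] [ 0.02  0.01 -0.04]
[0.352 0.3   0.235] [-0. -0.  3.]
```

play_rows --translation '[[0,0,0.6],[0,0,0.8],[0,0,0.7],[0,0,0.5],[0,0,0.35],[0,0,0],[0,0,0]]' --twist '[[0,0,0],[0,0,0],[0,0,0],[0,0,0],[0,0,0],[0,0,0],[0,0,0]]' --gripper '[-0.4,-0.4,-0.4,-0.4,-0.4,-0.4,-0.4]'

```text
time: 25.3
tool_pos: [0.3519, 0.2998, 0.2359]
ee_rot: [3.141, 0.0, 1.962]
wrist_force: [-0.2, -0.4, 0.1]
width: 0.0283
finger_force: 0.0
```

play_rows --translation '[[0,0,0],[0,0,0],[0,0,0],[0,0,0],[0,0,-0.4],[0,0,-0.8],[0,0,-0.8],[0,0,-0.8]]' --twist '[[0,0,0],[0,0,0],[0,0,0],[0,0,0],[0,0,0],[0,0,0],[0,0,0],[0,0,0]]' --gripper '[-1,-1,-1,-1,-1,-1,-1,-1]'

```text
time: 26.1
tool_pos: [0.3511, 0.3001, 0.3478]
ee_rot: [-3.139, 0.0, 1.963]
wrist_force: [0.0, -0.1, -1.5]
width: 0.0065
finger_force: 29.9
```

play_rows --translation '[[0,0,-0.3],[0,0,0]]' --twist '[[0,0,0],[0,0,0]]' --gripper '[-1,-1]'

```text
time: 26.3
tool_pos: [0.3518, 0.3005, 0.361]
ee_rot: [3.138, -0.001, 1.963]
wrist_force: [0.3, 1.0, -0.8]
width: 0.0062
finger_force: 29.9
```

Run:
```python
from h import *
robot.snapshot("side");robot.snapshot("top")
for c in("top","side"): print([(np.round(d["centre"],3),round(d["score"],2)) for d in robot.spot_point("cover_b",c)[:5]])
go(np.r_[.507,-.052,.36]-U*.067)
```

```text
[(array([ 0.424, -0.332, -0.   ]), 0.93), (array([0.409, 0.333, 0.123]), 0.92), (array([ 0.51 , -0.05 ,  0.013]), 0.69)]
[(array([0.407, 0.326, 0.123]), 0.86), (array([ 0.503, -0.052,  0.013]), 0.69), (array([ 0.419, -0.331,  0.002]), 0.53)]
t 26.5 p [0.3512 0.3    0.3569] rpy [-3.137e+00  1.000e-03  1.963e+00] w 0.0063 F [ 0.1 -0.6 -2.6] q [ 0.58 -0.09  1.65 -0.    1.59  0.19]
[ 0.445 -0.078  0.36 ] [-9.62 -1.44 -0.08]
```

play_rows --translation '[[-0.5,0,0],[-0.95,-0.15,0],[-0.95,-0.15,0],[-0.95,-0.15,0],[-0.95,-0.15,0],[-0.95,-0.15,0],[-0.95,-0.15,0],[-0.95,-0.15,0]]' --twist '[[0,0,0],[0,0,0],[0,0,0],[0,0,0],[0,0,0],[0,0,0],[0,0,0],[0,0,0]]' --gripper '[-1,-1,-1,-1,-1,-1,-1,-1]'

```text
time: 27.3
tool_pos: [0.4218, 0.0184, 0.3576]
ee_rot: [-3.139, -0.001, 1.963]
wrist_force: [1.3, 0.2, -2.3]
width: 0.0065
finger_force: 29.9
```

play_rows --translation '[[-0.95,-0.15,0],[-0.95,-0.15,0],[-0.6,-0.1,0],[0,0,0.3],[0,0,0.3],[0,0,0],[0,0,0]]' --twist '[[0,0,0],[0,0,0],[0,0,0],[0,0,0],[0,0,0],[0,0,0],[0,0,0]]' --gripper '[-1,-1,-1,-1,-1,-1,-1]'

```text
time: 28.0
tool_pos: [0.4451, -0.0775, 0.3342]
ee_rot: [-3.14, -0.002, 1.965]
wrist_force: [-0.3, -0.7, -0.1]
width: 0.0063
finger_force: 29.9
```

Run:
```python
from h import *
import cv2
a=robot.snapshot("side")[150:270,220:420];b=robot.snapshot("top")[180:280,240:407]
cv2.imwrite("pics/7.png",np.hstack([cv2.resize(a,(666,400)),])[:,:,::-1])
for c in("top","side"): print([(np.round(d["centre"],3),round(d["score"],2)) for d in robot.spot_point("cover_b",c)[:5]])
go(np.r_[.507,-.052,.271]-U*.067)
```

```text
[(array([ 0.504, -0.048,  0.1  ]), 0.65)]
[(array([ 0.504, -0.057,  0.014]), 0.88), (array([ 0.42 , -0.332,  0.002]), 0.82), (array([ 0.501, -0.051,  0.097]), 0.74), (array([ 0.636, -0.002,  0.103]), 0.66)]
t 28.2 p [ 0.4455 -0.078   0.3361] rpy [3.141e+00 1.000e-03 1.964e+00] w 0.0066 F [-0.8  0.5 -1.6] q [-0.3  -0.11  1.7  -0.    1.55 -0.69]
[ 0.445 -0.078  0.271] [ 0.01 -0.01  1.63]
```

View pics/7.png

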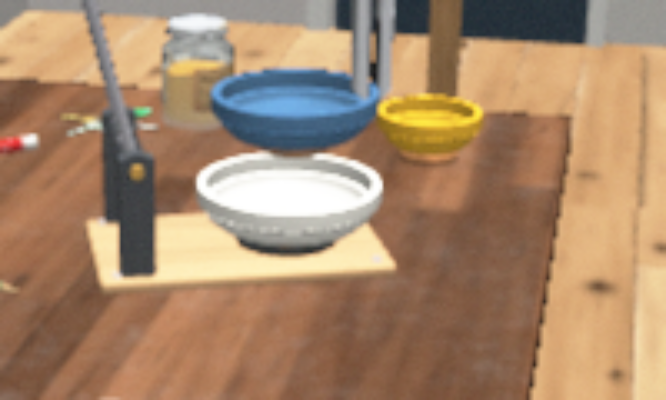

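Blue hangs level above white. A small correction, then down.

play_rows --translation '[[-0.05,0.05,0.4],[0,0,0.45],[0,0,0.35],[0,0,0.2],[0,0,0.12],[0,0,0],[0,0,0]]' --twist '[[0,0,0],[0,0,0],[0,0,0],[0,0,0],[0,0,0],[0,0,0],[0,0,0]]' --gripper '[-1,-1,-1,-1,-1,-1,-1]'

```text
time: 28.9
tool_pos: [0.4483, -0.0798, 0.2753]
ee_rot: [3.141, 0.001, 1.963]
wrist_force: [0.7, -0.4, -0.8]
width: 0.0067
finger_force: 29.9
```

play_rows --translation '[[0,0,0.06],[0,0,0.05],[0,0,0],[0,0,0]]' --twist '[[0,0,0],[0,0,0],[0,0,0],[0,0,0]]' --gripper '[-1,-1,-1,-1]'

```text
time: 29.3
tool_pos: [0.4482, -0.0798, 0.2707]
ee_rot: [3.141, 0.001, 1.963]
wrist_force: [0.3, 0.5, -0.9]
width: 0.0062
finger_force: 29.9
```

Run:
```python
from h import *
go(np.r_[.507,-.052,.271]-U*.067)
```

```text
t 29.3 p [ 0.4482 -0.0798  0.2707] rpy [3.141e+00 1.000e-03 1.963e+00] w 0.0062 F [ 0.3  0.5 -0.9] q [-0.3  -0.06  1.79  0.    1.41 -0.69]
[ 0.445 -0.078  0.271] [ 0.08 -0.05 -0.01]
```

play_rows --translation '[[0,0,0.06],[0,0,0],[0,0,0],[0,0,0],[0,0,0],[0,0,-0.4],[0,0,-1],[0,0,-1]]' --twist '[[0,0,0],[0,0,0],[0,0,0],[0,0,0],[0,0,0],[0,0,0],[0,0,0],[0,0,0]]' --gripper '[-1,-1,-0.4,-0.4,-0.4,-0.4,-0.4,-0.4]'

```text
time: 30.1
tool_pos: [0.4478, -0.0795, 0.3636]
ee_rot: [-3.139, -0.002, 1.963]
wrist_force: [0.7, -0.3, -0.3]
width: 0.0282
finger_force: 0.0
```

play_rows --translation '[[-0.5,-0.6,0],[-0.8,-0.9,0],[0,0,0]]' --twist '[[0,0,0],[0,0,0],[0,0,0]]' --gripper '[-0.4,-0.4,-0.4]'

```text
time: 30.4
tool_pos: [0.411, -0.154, 0.364]
ee_rot: [-3.14, 0.002, 1.956]
wrist_force: [-0.3, 0.6, -0.4]
width: 0.0284
finger_force: 0.0
```

Run:
```python
from h import *
import cv2
a=robot.snapshot("side")[170:270,230:390];b=robot.snapshot("top")[180:280,240:400]
cv2.imwrite("pics/8.png",np.hstack([cv2.resize(x,(400,400)) for x in (cv2.resize(a,(400,400)),b)])[:,:,::-1])
for c in("top","side"): print([(np.round(d["centre"],3),round(d["score"],2)) for d in robot.spot_point("cover_b",c)[:5]])
g=grip([.422,-.332],.053,.05); go(g+[0,0,.12],g)
```

```text
[(array([ 0.509, -0.046,  0.036]), 0.79)]
[(array([ 0.502, -0.054,  0.014]), 0.66), (array([ 0.507, -0.056,  0.036]), 0.58), (array([ 0.422, -0.334,  0.001]), 0.58)]
t 30.6 p [ 0.4127 -0.1501  0.3635] rpy [ 3.142e+00 -1.000e-03  1.963e+00] w 0.0282 F [-0.2 -0.1 -0.4] q [-0.48 -0.15  1.68  0.    1.61 -0.87]
[ 0.377 -0.351  0.355] [-4.29 -2.75  0.21]
[ 0.377 -0.351  0.235] [-0. -0.  3.]
```

View pics/8.png

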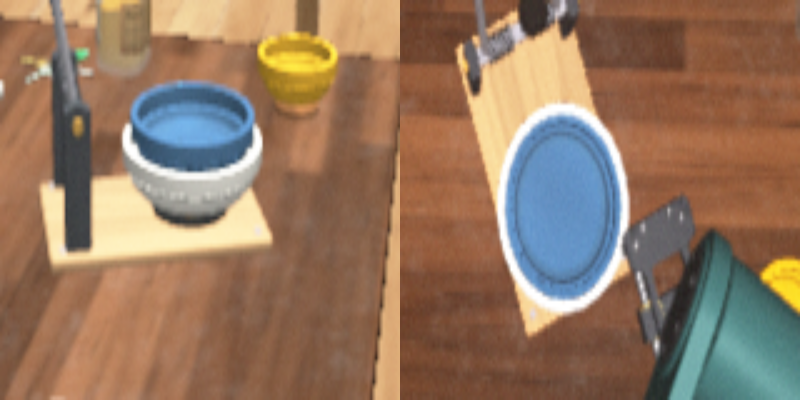

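Blue is nested and level inside white. Now back to yellow.

play_rows --translation '[[-0.7,-0.45,0],[-0.8,-0.5,0],[-0.8,-0.5,0],[-0.8,-0.5,0],[-0.8,-0.5,0.1],[-0.39,-0.3,0.1],[0,0,0],[0,0,0]]' --twist '[[0,0,0],[0,0,0],[0,0,0],[0,0,0],[0,0,0],[0,0,0],[0,0,0],[0,0,0]]' --gripper '[-0.4,-0.4,-0.4,-0.4,-0.4,-0.4,-0.4,-0.4]'

```text
time: 31.4
tool_pos: [0.3773, -0.3504, 0.3553]
ee_rot: [3.141, -0.002, 1.964]
wrist_force: [0.1, -0.7, 0.6]
width: 0.0282
finger_force: 0.0
```

Run:
```python
from h import *
robot.snapshot("side");robot.snapshot("top")
for c in("top","side"): print([(np.round(d["centre"],3),round(d["score"],2)) for d in robot.spot_point("cover_d",c)[:5]])
g=grip([.422,-.332],.053,.05); go(g+[0,0,.12],g)
```

```text
[(array([ 0.508, -0.049,  0.035]), 0.69), (array([ 0.426, -0.333, -0.001]), 0.65)]
[(array([ 0.504, -0.053,  0.036]), 0.93), (array([ 0.503, -0.052,  0.014]), 0.87)]
t 31.6 p [ 0.3771 -0.35    0.3563] rpy [3.141 0.    1.965] w 0.028 F [-0.3  0.2  0.8] q [-0.86  0.02  1.53  0.    1.58 -1.25]
[ 0.377 -0.351  0.355] [-0.01 -0.01  0.03]
[ 0.377 -0.351  0.235] [-0. -0.  3.]
```

play_rows --translation '[[0,0,0.6],[0,0,0.8],[0,0,0.7],[0,0,0.5],[0,0,0.4],[0,0,0],[0,0,0]]' --twist '[[0,0,0],[0,0,0],[0,0,0],[0,0,0],[0,0,0],[0,0,0],[0,0,0]]' --gripper '[-0.4,-0.4,-0.4,-0.4,-0.4,-0.4,-0.4]'

```text
time: 32.3
tool_pos: [0.3768, -0.3508, 0.2364]
ee_rot: [3.141, 0.0, 1.964]
wrist_force: [0.9, 0.0, -0.0]
width: 0.0282
finger_force: 0.0
```

play_rows --translation '[[0,0,0],[0,0,0],[0,0,0],[0,0,0],[0,0,-0.4],[0,0,-0.8],[0,0,-0.8],[0,0,-0.8]]' --twist '[[0,0,0],[0,0,0],[0,0,0],[0,0,0],[0,0,0],[0,0,0],[0,0,0],[0,0,0]]' --gripper '[-1,-1,-1,-1,-1,-1,-1,-1]'

```text
time: 33.1
tool_pos: [0.3761, -0.3511, 0.3483]
ee_rot: [-3.141, -0.001, 1.963]
wrist_force: [1.2, -0.3, -2.3]
width: 0.0069
finger_force: 31.0
```

play_rows --translation '[[0,0,-0.6],[0,0,0]]' --twist '[[0,0,0],[0,0,0]]' --gripper '[-1,-1]'

```text
time: 33.3
tool_pos: [0.3767, -0.3518, 0.3759]
ee_rot: [3.139, 0.008, 1.963]
wrist_force: [1.6, -0.5, -2.1]
width: 0.007
finger_force: 31.0
```

Run:
```python
from h import *
robot.snapshot("side");robot.snapshot("top")
for c in("top","side"): print([(np.round(d["centre"],3),round(d["score"],2)) for d in robot.spot_point("cover_d",c)[:5]])
go(np.r_[.507,-.051,.37]-U*.049)
```

```text
[(array([ 0.426, -0.34 ,  0.133]), 0.86), (array([ 0.508, -0.05 ,  0.034]), 0.84)]
[(array([ 0.505, -0.052,  0.017]), 0.82), (array([ 0.422, -0.339,  0.14 ]), 0.73), (array([ 0.506, -0.051,  0.033]), 0.58)]
t 33.5 p [ 0.3761 -0.351   0.3693] rpy [-3.14  -0.004  1.963] w 0.0069 F [ 0.6  0.  -2.4] q [-0.86  0.02  1.51 -0.    1.61 -1.25]
[ 0.462 -0.07   0.37 ] [ 5.68  4.66 -0.02]
```

play_rows --translation '[[0.4,0.3,0],[0.8,0.65,0],[0.8,0.7,0],[0.8,0.7,0],[0.8,0.7,0],[0.8,0.65,0],[0.8,0.6,0],[0.55,0.36,0]]' --twist '[[0,0,0],[0,0,0],[0,0,0],[0,0,0],[0,0,0],[0,0,0],[0,0,0],[0,0,0]]' --gripper '[-1,-1,-1,-1,-1,-1,-1,-1]'

```text
time: 34.3
tool_pos: [0.4608, -0.0651, 0.3694]
ee_rot: [-3.139, -0.003, 1.965]
wrist_force: [-0.5, -0.8, -2.3]
width: 0.0071
finger_force: 31.4
```

play_rows --translation '[[0,0,0.2],[0,0,0.2],[0,0,0],[0,0,0]]' --twist '[[0,0,0],[0,0,0],[0,0,0],[0,0,0]]' --gripper '[-1,-1,-1,-1]'

```text
time: 34.7
tool_pos: [0.4605, -0.0685, 0.3547]
ee_rot: [-3.14, -0.001, 1.961]
wrist_force: [-0.5, -0.2, -1.8]
width: 0.0073
finger_force: 31.3
```

Run:
```python
from h import *
import cv2
a=robot.snapshot("side")[140:260,230:390];b=robot.snapshot("top")[180:280,240:400]
cv2.imwrite("pics/9.png",np.hstack([cv2.resize(x,(400,400)) for x in (cv2.resize(a,(400,400)),b)])[:,:,::-1])
for c in("top","side"): print([(np.round(d["centre"],3),round(d["score"],2)) for d in robot.spot_point("cover_d",c)[:5]])
go(np.r_[.507,-.051,.289]-U*.049)
```

```text
[(array([ 0.507, -0.05 ,  0.036]), 0.81), (array([ 0.509, -0.056,  0.118]), 0.77)]
[(array([ 0.504, -0.055,  0.011]), 0.78), (array([ 0.507, -0.052,  0.034]), 0.72), (array([ 0.501, -0.058,  0.116]), 0.68)]
t 34.9 p [ 0.4608 -0.0682  0.3562] rpy [3.141 0.    1.961] w 0.0071 F [ 0.1  0.8 -2.3] q [-0.27 -0.09  1.64 -0.    1.59 -0.66]
[ 0.462 -0.07   0.289] [-0.04  0.01  1.68]
```

View pics/9.png

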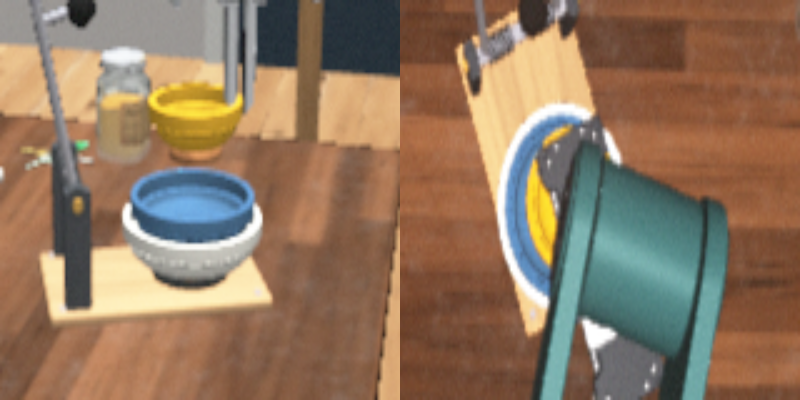

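play_rows --translation '[[0.08,0.08,0.4],[0,0,0.5],[0,0,0.35],[0,0,0.2],[0,0,0.12],[0,0,0.05],[0,0,0],[0,0,0]]' --twist '[[0,0,0],[0,0,0],[0,0,0],[0,0,0],[0,0,0],[0,0,0],[0,0,0],[0,0,0]]' --gripper '[-1,-1,-1,-1,-1,-1,-1,-1]'

```text
time: 35.7
tool_pos: [0.4628, -0.0634, 0.2918]
ee_rot: [3.14, 0.001, 1.963]
wrist_force: [-0.1, -1.0, -1.8]
width: 0.0071
finger_force: 31.3
```

play_rows --translation '[[0,0,0.06],[0,0,0],[0,0,0]]' --twist '[[0,0,0],[0,0,0],[0,0,0]]' --gripper '[-1,-1,-1]'

```text
time: 36.0
tool_pos: [0.4628, -0.0634, 0.2909]
ee_rot: [3.14, 0.002, 1.963]
wrist_force: [-3.9, -1.5, 4.8]
width: 0.0072
finger_force: 31.3
```

play_rows --translation '[[0,0,0],[0,0,0],[0,0,0],[0,0,-0.4],[0,0,-1],[0,0,-1],[0,0,0]]' --twist '[[0,0,0],[0,0,0],[0,0,0],[0,0,0],[0,0,0],[0,0,0],[0,0,0]]' --gripper '[-0.4,-0.4,-0.4,-0.4,-0.4,-0.4,-0.4]'

```text
time: 36.7
tool_pos: [0.4635, -0.0635, 0.3911]
ee_rot: [3.132, 0.007, 1.963]
wrist_force: [-0.1, 0.2, 0.1]
width: 0.0283
finger_force: 0.0
```

play_rows --translation '[[0,-1,-0.5],[0,-1,-1],[0,0,-1],[0,0,-1],[0,0,-1],[0,0,0]]' --twist '[[0,0,0],[0,0,0],[0,0,0],[0,0,0],[0,0,0],[0,0,0]]' --gripper '[-0.1,-0.1,-0.1,-0.1,-0.1,-0.1]'

```text
time: 37.3
tool_pos: [0.3923, -0.092, 0.5653]
ee_rot: [3.134, 0.007, 1.963]
wrist_force: [0.8, -0.5, 0.0]
width: 0.042
finger_force: 0.0
```

Run:
```python
from h import *
import cv2
a=robot.snapshot("side")[140:260,230:390];b=robot.snapshot("top")[160:280,240:400]
cv2.imwrite("pics/10.png",np.hstack([cv2.resize(x,(400,400)) for x in (cv2.resize(a,(400,400)),b)])[:,:,::-1])
for n in("cover_d","clamp_bar"):
 for c in("top","side"): print([(np.round(d["centre"],3),round(d["score"],2)) for d in robot.spot_point(n,c)[:5]])
H=np.array([.636,.002,.105])
th=1.8; B=H-.208*np.cos(th)*U+[0,0,.208*np.sin(th)+.18]; print("bar",B-[0,0,.18]); go(B+[0,0,.06],B)
```

```text
[(array([ 0.511, -0.05 ,  0.054]), 0.7), (array([ 0.509, -0.049,  0.039]), 0.64)]
[(array([ 0.51 , -0.05 ,  0.055]), 0.94), (array([ 0.507, -0.052,  0.034]), 0.81), (array([ 0.503, -0.056,  0.013]), 0.77), (array([0.636, 0.001, 0.102]), 0.28)]
[(array([0.68 , 0.02 , 0.307]), 0.58), (array([ 0.499,  0.478, -0.005]), 0.23)]
[(array([0.68 , 0.021, 0.306]), 0.56)]
bar [0.67967336 0.02005434 0.30756031]
t 37.6 p [ 0.3932 -0.0922  0.5578] rpy [-3.139e+00 -3.000e-03  1.963e+00] w 0.0424 F [-0.1 -0.3 -0.2] q [-0.37 -0.21  1.35 -0.    2.01 -0.76]
[0.68  0.02  0.548] [-0.14  7.69  0.26]
[0.68  0.02  0.488] [-0.  -0.   1.5]
```

View pics/10.png

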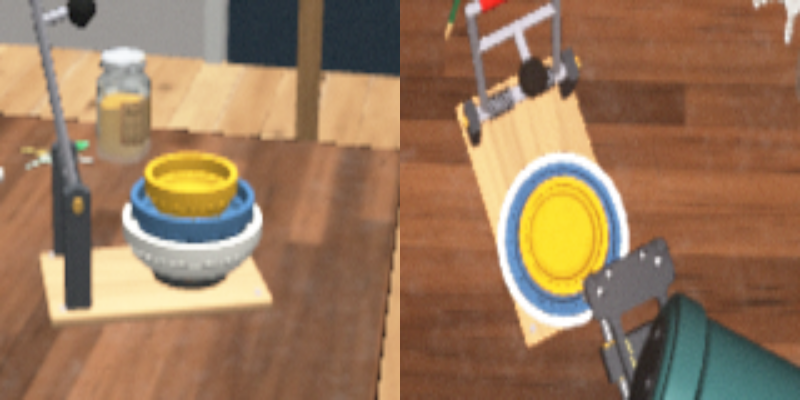

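All three are nested and level. Now over to the open bar, pinch it and bring it down along the arc.

play_rows --translation '[[-0.02,0.8,0],[-0.02,1,0],[-0.02,1,0],[-0.02,1,0],[-0.02,1,0],[-0.02,1,0],[-0.02,1,0],[0,0.88,0.2]]' --twist '[[0,0,0],[0,0,0],[0,0,0],[0,0,0],[0,0,0],[0,0,0],[0,0,0],[0,0,0]]' --gripper '[-0.1,-0.1,-0.1,-0.1,-0.1,-0.1,-0.1,-0.1]'

```text
time: 38.4
tool_pos: [0.6807, 0.021, 0.5506]
ee_rot: [-3.14, -0.0, 1.963]
wrist_force: [0.2, 0.2, 0.9]
width: 0.042
finger_force: 0.0
```

play_rows --translation '[[0,0,0],[0,0,0],[0,0,0]]' --twist '[[0,0,0],[0,0,0],[0,0,0]]' --gripper '[-0.1,-0.1,-0.1]'

```text
time: 38.7
tool_pos: [0.6781, 0.0198, 0.5525]
ee_rot: [-3.141, 0.0, 1.962]
wrist_force: [-0.2, 0.3, 0.1]
width: 0.0426
finger_force: 0.0
```

Run:
```python
from h import *
go([.68,.02,.548],[.68,.02,.488])
```

```text
t 38.7 p [0.6781 0.0198 0.5525] rpy [-3.141  0.     1.962] w 0.0426 F [-0.2  0.3  0.1] q [-0.05  0.43  0.66 -0.    2.05 -0.45]
[0.68  0.02  0.548] [-0.01  0.05  0.11]
[0.68  0.02  0.488] [-0.  -0.   1.5]
```

play_rows --translation '[[0,0.05,0.6],[0,0,0.6],[0,0,0.4],[0,0,0],[0,0,0],[0,0,0],[0,0,0],[0,0,0]]' --twist '[[0,0,0],[0,0,0],[0,0,0],[0,0,0],[0,0,0],[0,0,0],[0,0,0],[0,0,0]]' --gripper '[-0.1,-0.1,-0.1,-0.1,-1,-1,-1,-1]'

```text
time: 39.5
tool_pos: [0.6807, 0.0208, 0.4894]
ee_rot: [3.139, 0.001, 1.963]
wrist_force: [3.3, 2.5, 2.2]
width: 0.0137
finger_force: 4.5
```

Run:
```python
from h import *
go([.68,.02,.488])
t=np.linspace(1.8,.23,25)
print(np.c_[t[1:],-np.diff(np.cos(t))*5.2,-np.diff(np.sin(t))*5.2].round(2).tolist())
```

```text
t 39.5 p [0.6807 0.0208 0.4894] rpy [3.139e+00 1.000e-03 1.963e+00] w 0.0137 F [3.3 2.5 2.2] q [-0.05  0.4   0.83  0.    1.91 -0.44]
[0.68  0.02  0.488] [-0.01 -0.02  0.03]
[[1.73, -0.33, -0.07], [1.67, -0.34, -0.04], [1.6, -0.34, -0.02], [1.54, -0.34, -0.0], [1.47, -0.34, 0.02], [1.41, -0.34, 0.04], [1.34, -0.33, 0.07], [1.28, -0.33, 0.09], [1.21, -0.32, 0.11], [1.15, -0.31, 0.13], [1.08, -0.31, 0.15], [1.02, -0.29, 0.17], [0.95, -0.28, 0.19], [0.88, -0.27, 0.21], [0.82, -0.26, 0.22], [0.75, -0.24, 0.24], [0.69, -0.22, 0.26], [0.62, -0.21, 0.27], [0.56, -0.19, 0.28], [0.49, -0.17, 0.29], [0.43, -0.15, 0.3], [0.36, -0.13, 0.31], [0.3, -0.11, 0.32], [0.23, -0.09, 0.33]]
```

play_rows --translation '[[0,0,0],[0,-0.33,-0.07],[0,-0.34,-0.04],[0,-0.34,-0.02],[0,-0.34,0],[0,-0.34,0.02],[0,-0.34,0.04],[0,-0.33,0.07]]' --twist '[[0,0,0],[0,0,0],[0,0,0],[0,0,0],[0,0,0],[0,0,0],[0,0,0],[0,0,0]]' --gripper '[-1,-1,-1,-1,-1,-1,-1,-1]'

```text
time: 40.3
tool_pos: [0.5936, -0.0151, 0.4898]
ee_rot: [3.135, 0.002, 1.964]
wrist_force: [2.1, 0.3, 2.5]
width: 0.013
finger_force: 30.0
```

play_rows --translation '[[0,-0.33,0.09],[0,-0.32,0.11],[0,-0.31,0.13],[0,-0.31,0.15],[0,-0.29,0.17],[0,-0.28,0.19],[0,-0.27,0.21],[0,-0.26,0.22]]' --twist '[[0,0,0],[0,0,0],[0,0,0],[0,0,0],[0,0,0],[0,0,0],[0,0,0],[0,0,0]]' --gripper '[-1,-1,-1,-1,-1,-1,-1,-1]'

```text
time: 41.1
tool_pos: [0.5058, -0.0515, 0.4376]
ee_rot: [3.139, 0.001, 1.963]
wrist_force: [0.8, 0.8, 0.4]
width: 0.0129
finger_force: 30.0
```

Run:
```python
from h import *
H=np.array([.636,.002,.105])
P=lambda th:H-.208*np.cos(th)*U+[0,0,.208*np.sin(th)+.18]
go(P(.82),P(.43),P(.3),P(.23))
```

```text
t 41.1 p [ 0.5058 -0.0515  0.4376] rpy [3.139e+00 1.000e-03 1.963e+00] w 0.0129 F [0.8 0.8 0.4] q [-0.21 -0.01  1.41  0.    1.74 -0.61]
[ 0.505 -0.052  0.437] [-0.01 -0.03  0.01]
[ 0.461 -0.07   0.372] [-0.   -1.18  1.63]
[ 0.452 -0.074  0.346] [-0.   -0.24  0.63]
[ 0.449 -0.075  0.332] [ 0.   -0.1   0.35]
```

play_rows --translation '[[0,-0.24,0.24],[0,-0.22,0.26],[0,-0.21,0.27],[0,-0.19,0.28],[0,-0.17,0.29],[0,-0.15,0.3],[0,-0.13,0.31],[0,-0.11,0.32]]' --twist '[[0,0,0],[0,0,0],[0,0,0],[0,0,0],[0,0,0],[0,0,0],[0,0,0],[0,0,0]]' --gripper '[-1,-1,-1,-1,-1,-1,-1,-1]'

```text
time: 41.9
tool_pos: [0.4531, -0.0732, 0.3455]
ee_rot: [-3.141, -0.0, 1.963]
wrist_force: [0.1, -0.0, -3.5]
width: 0.0129
finger_force: 30.0
```

play_rows --translation '[[0,-0.03,0.12],[0,-0.03,0.1],[0,-0.02,0.1],[0,0,0],[0,0,0]]' --twist '[[0,0,0],[0,0,0],[0,0,0],[0,0,0],[0,0,0]]' --gripper '[-1,-1,-1,-1,-1]'

```text
time: 42.4
tool_pos: [0.4503, -0.0744, 0.3336]
ee_rot: [-3.14, -0.0, 1.963]
wrist_force: [-1.6, -1.2, -2.2]
width: 0.013
finger_force: 30.0
```

Run:
```python
from h import *
import cv2
a=robot.snapshot("side")[140:260,230:390]
cv2.imwrite("pics/11.png",cv2.resize(a,(640,480))[:,:,::-1])
H=np.array([.636,.002,.105])
P=lambda th:H-.208*np.cos(th)*U+[0,0,.208*np.sin(th)+.18]
go(P(.23))
```

```text
t 42.5 p [ 0.4503 -0.0744  0.3336] rpy [-3.141 -0.     1.963] w 0.0132 F [-2.2 -0.9 -1.8] q [-0.29 -0.1   1.7  -0.    1.54 -0.68]
[ 0.449 -0.075  0.332] [-0.01 -0.04  0.03]
```

View pics/11.png

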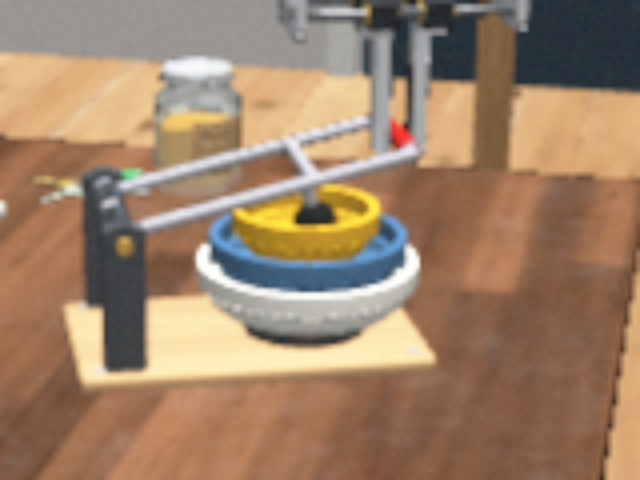

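The foot at (315,212) is inside the yellow cover. I go a touch lower until contact, release, and rise clear.

play_rows --translation '[[0,0,0.05],[0,0,0.04],[0,0,0],[0,0,0],[0,0,0],[0,0,0],[0,0,-0.4],[0,0,-0.8]]' --twist '[[0,0,0],[0,0,0],[0,0,0],[0,0,0],[0,0,0],[0,0,0],[0,0,0],[0,0,0]]' --gripper '[-1,-1,-1,-0.1,-0.1,-0.1,-0.1,-0.1]'

```text
time: 43.25
tool_pos: [0.4501, -0.0741, 0.3755]
ee_rot: [-3.137, -0.004, 1.963]
wrist_force: [0.2, 0.4, -0.0]
width: 0.0421
finger_force: 0.0
```

play_rows --translation '[[0,0,-1],[0,-0.8,-1],[-0.5,-1,0],[-0.5,-1,0],[0,0,0]]' --twist '[[0,0,0],[0,0,0],[0,0,0],[0,0,0],[0,0,0]]' --gripper '[-0.1,-0.1,-0.1,-0.1,-0.1]'

```text
time: 43.75
tool_pos: [0.3608, -0.1564, 0.4578]
ee_rot: [3.142, 0.003, 1.956]
wrist_force: [-0.4, -0.3, 0.2]
width: 0.0423
finger_force: 0.0
```

Run:
```python
from h import *
import cv2
a=robot.snapshot("side")[140:260,230:390];b=robot.snapshot("top")[160:280,240:400]
cv2.imwrite("pics/12.png",np.hstack([cv2.resize(x,(400,400)) for x in (a,b)])[:,:,::-1])
for n in("cover_d","clamp_bar","clamp_foot","honey","mug","spice_jar"):
 for c in("top","side"): print(n,[(np.round(d["centre"],3),round(d["score"],2)) for d in robot.spot_point(n,c)[:3]])
go()
```

```text
cover_d [(array([ 0.51 , -0.049,  0.054]), 0.72), (array([ 0.508, -0.05 ,  0.036]), 0.71)]
cover_d [(array([ 0.508, -0.052,  0.035]), 0.86), (array([ 0.508, -0.05 ,  0.056]), 0.74), (array([ 0.676, -0.398, -0.002]), 0.35)]
clamp_bar [(array([ 0.45 , -0.077,  0.148]), 0.67)]
clamp_bar [(array([ 0.451, -0.076,  0.149]), 0.57)]
clamp_foot [(array([ 0.502, -0.052,  0.092]), 0.6)]
clamp_foot [(array([ 0.505, -0.056,  0.086]), 0.55)]
honey [(array([ 0.678, -0.396, -0.002]), 0.97)]
honey [(array([ 0.68 , -0.399, -0.003]), 0.97)]
mug []
mug [(array([ 0.493,  0.475, -0.002]), 0.66)]
spice_jar [(array([0.79 , 0.119, 0.003]), 0.6)]
spice_jar [(array([0.792, 0.117, 0.002]), 0.72), (array([ 0.509, -0.052,  0.055]), 0.28)]
t 44.5 p [ 0.3631 -0.1536  0.457 ] rpy [-3.142 -0.     1.963] w 0.0424 F [-0.  -0.8  0.5] q [-0.54 -0.27  1.6  -0.    1.81 -0.94]
```

View pics/12.png

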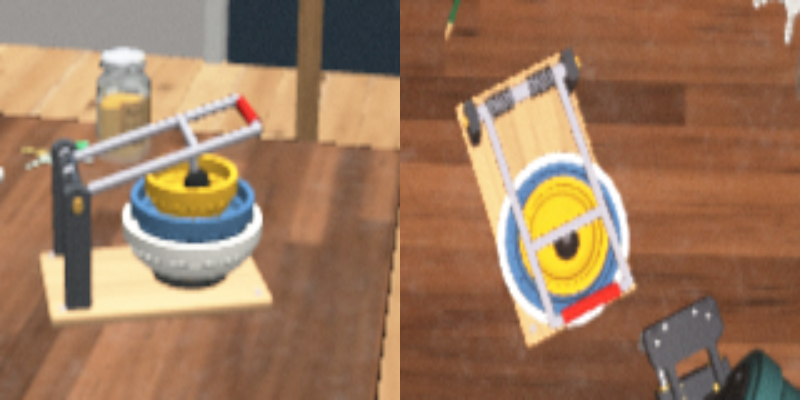

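The clamp's foot presses inside the yellow cover, the nest is level and centred, the bystanders haven't moved, and the robot is clear.

```bash
python3 -c "
from bench import robot
print(robot.close_job())"
```

```text
the job is handed in; nothing more can be done
None
```

The white, blue and yellow covers are nested on the stand, biggest at the bottom, with the clamp's foot pressing inside the yellow one (terracotta was absent); the honey jar, mug and spice jar were not moved, and the job is handed in.

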